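Lock a circuit board into the test jig with its T-pin

ROBOT

A 7-joint arm with a two-finger parallel gripper is mounted at the origin on the work surface. World frame = base frame: x ahead of the robot, y to its left, z up, the work surface at z = 0. Lengths are in m, angles in rad, forces in N, time in s.
With the tool pointing down it reaches from about 0.35 to 0.9 m from the base axis. Payload 19.9 kg.
Tool frame: the origin (TCP) lies at the very end of the fingers, on their centre line; the grasp point (between the pads) lies 19 mm behind it (manip.grasp_offset is the distance from the TCP to the grasp point, in m); z points along the fingers, y is the line along which they close (so a half turn about z gives the same grasp; the last joint's range is limited). The gripper opens to 94 mm and grips with 3 to 60 N. Pads are 16 mm wide; open, the fingers measure 119 mm over their backs; the gripper's body (75 mm by 177 mm) begins 78 mm behind the grasp point.
Start: joints at [-1.23, 0.417, -0.01, 1.614, 0.005, 1.111, -0.053], TCP at [0.233, 0.58, 0.205] pointing down, gripper open.
Joint ranges: [-2.81, 2.81], [-0.39, 2.02], [-1.27, 1.25], [0.06, 2.57], [-1.19, 4.33], [0.19, 2], [-2.82, 2.82]. Speed limits (rad/s): [1.89, 1.89, 2.39, 2.39, 3.01, 3.01, 3.01].

INTERFACE

Orientations are given as a unit quaternion [w, x, y, z].
In Python, from station import manip gives the robot as it stands.
- The arm moves only by the shell command python3 -m inch 'ROWS' [OPENING] [FORCE]. ROWS is a JSON object of lists of equal length, an entry for each row: "linear": the shift along the tool's x, y, z each as a share of 0.025 m, from -1 to 1, a list of three; "spin": the turn about the tool's z as a share of 0.1 rad, from -1 to 1. In form: {"linear": [[x, y, z], ...], "spin": [spin, ...]}. A call has 1 to 5 rows; each row shifts and turns the commanded pose from where the row before left it, along the tool's axes as they then stand; what a row does not reach is not made up. A row lasts 1/12 s, in which the tool goes at most 41.7 mm and 7.16 degrees, less where a joint would pass 70% of its speed; a pose out of reach is approached as far as the arm can. A call with a number of a shift or a turn outside -1 to 1 is refused whole. A call with a gripper value outside its range is refused whole. OPENING is the opening, from -1 (shut) to 1 (fully open), set as the call begins (- or left out, the last holds). The fingers move at their own pace and stop on an object; FORCE is the grip in N (left out, the last holds). Time passes only in rows, so rows that do not move let the fingers close. It gives the time, the measured TCP pose, the force, the opening and the grip force at its end, in the units of the state.
- manip.sense(): the state, without advancing time (a new reading comes with each control period).
- manip.capture(name): name is "side" or "top"; returns (picture, depth): 384x512x3 uint8, blue, green, red; 384x512 float32, m along the optical axis (not along the pixel's ray), 0 where there is no reading.
- manip.camera_params(name): a dict with "vertical_fov" (degrees; the focal length in pixels is half the picture's height over the tangent of half this angle, whatever the lens; pixels are square), "cx", "cy" (the principal point, pixels), "xyz" and "rotation" of the camera in the world. Camera axes: x right, y up, looking along -z (the intrinsics and any distortion apply to the point x, -y, -z); pixel columns grow to the right and rows downward; lengths in m; the calibration is good to about 2 mm. A picture is of the moment at which its call begins. camera_params takes no time and is no camera call.
- manip.sign_off(): hands the job in; it is judged then, once.
The state is a dict: "time_s": time; "joint_pos": joint angles; "joint_vel": joint speeds; "effort": joint torques, N m; "tcp_pos": TCP position; "ee_rot": TCP orientation; "ft_force": force on the tool from outside, world axes, zero at the start; "torque": the same for the moment, N m; "grip_width": finger opening in m; "gripper_force": force on a finger pad.
Only numpy, scipy, OpenCV 4.12 (cv2) and the standard library are available. Lean on these libraries where they do the work, as an engineer would, in place of code of your own. Each camera call takes 0.05 s, during which the arm holds its last target. There are 200 camera calls.

TASK

Get the power board ready for testing: push it along its rails fully home against the jig's back stop, and then swing the clamp bar fully down over it. Then take the T-handled lock pin from the bench, lay it on the jig's pin deck and push it fully home through both cheeks and the bar's tongue, until its cross handle meets the end of the guide. Let go, and leave the meter, the tin and the screwdriver where they are.

Things in the scene. Friction and masses are not known exactly. Their poses are not given: they have to be found in the camera images.
- jig: Fixed test jig: black base plate 175 x 285 x 16 mm with aluminium parts, turned in yaw. Origin on the bench; the plate spans x -100 to 75, y -142 to 142 mm. Jig x points away from the robot: the board slides home and the pin is pushed in along it. Pin line: along jig x at y = -105, z = 55 mm, over the deck, through the V guide, near cheek, bar tongue, far cheek.
- stop (a point): Middle of the foot of the back stop's face, jig frame (60, 0, 16) mm, where the board's rear edge comes to rest. Side rails 8 mm high at y +-57 mm guide the board.
- deck (a point): Middle of the free part of the flat pin deck's top, jig frame (-58, -105, 50) mm. The deck spans x -93 to 0, y -127 to -83 mm.
- cradle (a point): Point on the pin line at the open (robot-side) end of the V guide, jig frame (-23, -105, 55) mm, axes as the jig's. The guide stands on the deck from x -23 to -1 mm, its sides sloping at 45 degrees, 25 mm wide at its top (z = 60 mm). The pin's cross handle meets this end face when the pin is home.
- far_cheek (a point): Middle of the far cheek's hole on its far face, jig frame (35, -105, 55) mm. Two upright cheeks, each 8 mm thick (x 1 to 9 and 27 to 35), y -125 to -85, top z = 72 mm, each with a 13 mm hole on the pin line; the bar's tongue comes down between them.
- clamp_bar (a joint): Hinge angle of the steel clamp bar, rad: 0 = fully down (horizontal, its tongue hole in line with the cheek holes), grows as its free end rises; stiff, stays where it is left, stops at 0 and 1.2. Pressing its upper side closes it with a few newtons
- bar_hinge (a point): Hinge of the clamp bar (axis along jig x), jig frame (18, 115, 66) mm. Steel bar 16 mm wide (x), 12 mm thick (top 6 mm above its middle line through the hinge), running 195 mm from the hinge to jig -y, then a tongue 10 mm thick reaching 242 mm from the hinge; two rubber feet hang 37 mm under it. When down its top is at z = 72 mm (tongue 74 mm).
- bar_hole (a point): Middle of the 13 mm hole in the bar's tongue, 220 mm from the hinge
- board: Loose green circuit board 110 (x) x 100 x 4 mm, 0.3 kg, on the jig's plate (z = 16 mm) between the rails, drawn out towards the robot. Origin: centre of its underside, x along jig x. Grey terminal block along its front edge (x -55 to -43, y +-40, top 22 mm); transformer at its rear (x 26 to 54, y +-25, top 54 mm), which blocks the bar until the board is home: origin at jig x = 5 mm.
- pin: Loose steel T-pin, 70 g, lying flat on the bench: round shank 10 mm thick reaching 73 mm from the origin along +x, with a chamfered tip, and a cross handle 10 mm thick, 40 mm long along y. Origin where both axes meet, 5 mm above the surface it lies on. Home in the jig: origin at x = -28, y = -105, z = 55 mm in the jig frame, tip 10 mm beyond the far cheek.
- pin_tip (a point): End of the pin's shank, 73 mm from the pin's origin
- meter: Bystander: yellow multimeter 150 x 78 mm, 42 mm high over its dial, lying on the bench; origin under its centre. Leave alone
- tin: Bystander: brass-coloured flux tin, 54 mm wide, 50 mm high; origin under its centre. Leave alone
- driver: Bystander: screwdriver lying on the bench. Leave alone
There are look-alikes about, which are no part of the job. Of the things like the pin, leave any that is turquoise or yellow; of the rest the smaller one is meant.

How it is judged:
On the way, in this order (a step that is already met when the one before it is completed fails the run):
1. the board is home against the back stop (within 4 mm) with the bar still up (x of board in the frame of jig above 0.001 m and value of joint clamp_bar above 0.3 rad), for 0.1 s.
2. the clamp bar is down, the pin not yet in, the board still home (value of joint clamp_bar below 0.03 rad and x of board in the frame of jig above 0.001 m and distance between pin_tip and bar_hole above 0.01 m), for 0.2 s.
At the end, for the whole second after the job is handed in: The board lies flat and home (within 4 mm of the back stop), the clamp bar is down (below 0.03 rad), and the pin is through both cheeks and the tongue along the pin line, its handle within 3 mm of the guide's end; all at rest (x of board in the frame of jig above 0.001 m and z of board in the frame of jig below 0.019 m and value of joint clamp_bar below 0.03 rad and x of pin_tip in the frame of jig above 0.042 m and y of pin_tip in the frame of jig between -0.11 and -0.1 m and z of pin_tip in the frame of jig between 0.05 and 0.06 m and angle between the x axis of pin and the x axis of jig, either way round below 0.12 rad and linear speed of each of pin, board below 0.01 m/s); the robot touches nothing.
It fails at once if a bystander is moved by more than 20 mm (distance of any of meter, tin, driver from where it was at the start of the episode above 0.02 m).
It also fails if it takes over 64 s, if anything falls off the work surface, if the arm or the gripper's body presses on something with over 40 N, if the wrist force passes 120 N, or if a joint passes its speed limit or range.

## Working session

There is one attempt and no reset: what is moved stays moved. The work goes in short steps, Python scripts to look and compute and a shell command to move; the robot and the scene stay as the last step left them, time stands still between calls to the robot, and variables do not carry over. Pictures are saved under pics/ and viewed, at most 10 in all, crops included, and the job is handed in when it is done.

```bash
ls; mkdir -p pics; python3 - <<'E'
from station import manip
import cv2, json
for n in("top","side"):
    im,d=manip.capture(n); cv2.imwrite(f"pics/{n}0.png",im)
    import numpy as np; np.save(f"pics/{n}0.npy",d)
    print(n,manip.camera_params(n))
print(manip.sense())
E
```

```text
pics
top {'vertical_fov': 46.80765036711685, 'cx': 259.77172823041064, 'cy': 196.23719168939394, 'xyz': array([0.2536454 , 0.04743395, 1.39419031]), 'rotation': array([-0.69917708, -0.06218489,  0.06187951,  0.70954589])}
side {'vertical_fov': 55.34870118746958, 'cx': 255.45159376595848, 'cy': 185.95505239192215, 'xyz': array([ 0.11135775, -0.73781893,  0.55839369]), 'rotation': array([ 0.84028475,  0.49870962, -0.09873963, -0.18831021])}
{'time_s': 0.1, 'joint_pos': array([-1.22949757,  0.41788781, -0.01028747,  1.61408265,  0.00469816,
        1.11069902, -0.05298361]), 'joint_vel': array([-0.00116397, -0.00048211, -0.00016516, -0.00088764,  0.00061475,
       -0.00061203, -0.00067458]), 'effort': array([ 1.24433805e-03, -8.52591991e+01,  6.39841240e-01, -4.26696324e+01,
       -4.90524690e-02,  1.64053822e-02,  4.81665438e-05]), 'tcp_pos': array([0.23334605, 0.57945745, 0.20491761]), 'ee_rot': array([-5.65450478e-05,  1.90228346e-01,  9.81739731e-01, -5.23635681e-04]), 'ft_force': array([-0.30170943, -0.41596682, -0.14859739]), 'torque': array([-0.03366312, -0.0553519 ,  0.00274687]), 'gripper_force': 0.0, 'grip_width': 0.0942519649862164}
```

View pics/top0.png

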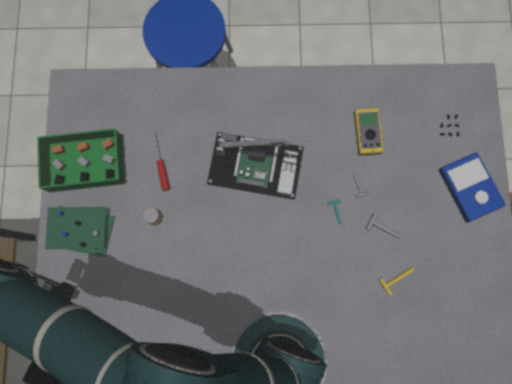

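View pics/side0.png

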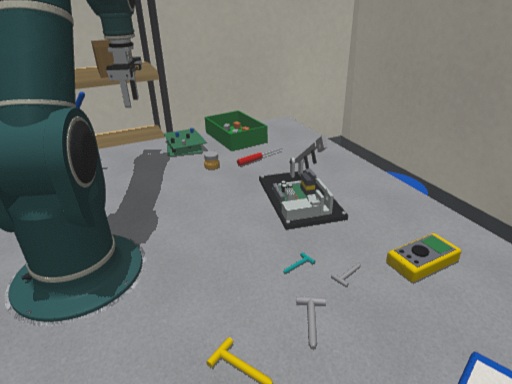

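```bash
cat > h.py <<'E'
import numpy as np, cv2
from scipy.spatial.transform import Rotation as R
from station import manip
def q(w): return R.from_quat(np.r_[w[1:],w[0]])
def cam(n):
    p=manip.camera_params(n); return p, 192/np.tan(np.radians(p["vertical_fov"])/2), q(p["rotation"])
def ray(n,u,v):
    p,f,r=cam(n); return p["xyz"], r.apply([(u-p["cx"])/f,-(v-p["cy"])/f,-1])
def at_z(n,u,v,z):
    o,d=ray(n,u,v); return o+d*(z-o[2])/d[2]
def at_d(n,u,v,dep):
    o,d=ray(n,u,v); return o+d*dep
def pix(n,X):
    p,f,r=cam(n); c=r.inv().apply(np.asarray(X)-p["xyz"]); return np.c_[p["cx"]+f*c[...,0]/-c[...,2], p["cy"]-f*c[...,1]/-c[...,2]]
def cloud(n,d):
    p,f,r=cam(n); v,u=np.mgrid[:384,:512]
    return (p["xyz"]+r.apply(np.stack([(u-p["cx"])/f*d,-(v-p["cy"])/f*d,-d],-1).reshape(-1,3))).reshape(384,512,3)
E
python3 - <<'E'
from h import *
t=cv2.imread("pics/top0.png"); s=cv2.imread("pics/side0.png")
o=np.zeros((600,800,3),np.uint8)
def put(im,u,v,w,h,k,x,y): o[y:y+h*k,x:x+w*k]=cv2.resize(im[v:v+h,u:u+w],None,fx=k,fy=k,interpolation=cv2.INTER_CUBIC)
put(t,202,126,108,76,5,0,0)        # jig top
put(t,345,168,32,36,8,544,0)       # pin top
put(s,255,130,95,100,2,0,390)
put(s,325,255,40,35,6,200,390)
put(s,255,130,95,50,3,450,390)
cv2.imwrite("pics/c1.png",o)
d=np.load("pics/top0.npy"); C=cloud("top",d)
for u,v in [(300,300),(340,120),(150,260),(213,180),(152,215),(369,130)]: print(u,v,C[v-1:v+2,u-1:u+2,2].round(3).tolist(), C[v,u].round(3))
E
```

```text
300 300 [[-0.0, -0.004, -0.001], [0.001, -0.008, -0.005], [-0.004, 0.0, 0.001]] [ 0.176 -0.073 -0.008]
340 120 [[-0.004, 0.001, 0.003], [0.001, -0.006, -0.002], [0.004, -0.006, -0.001]] [ 0.754 -0.223 -0.006]
150 260 [[-0.001, 1.394, -0.001], [0.0, -0.0, 0.001], [-0.007, -0.005, -0.001]] [ 0.305  0.391 -0.   ]
213 180 [[0.012, 0.012, 0.012], [0.023, 0.015, 0.016], [0.014, 0.015, 0.021]] [0.553 0.194 0.015]
152 215 [[0.05, 0.047, 0.045], [0.048, 0.048, 0.047], [0.047, 0.05, 0.049]] [0.439 0.377 0.048]
369 130 [[0.031, 0.044, 0.04], [0.045, 0.038, 0.039], [0.041, 0.043, 0.038]] [ 0.704 -0.305  0.038]
```

View pics/c1.png

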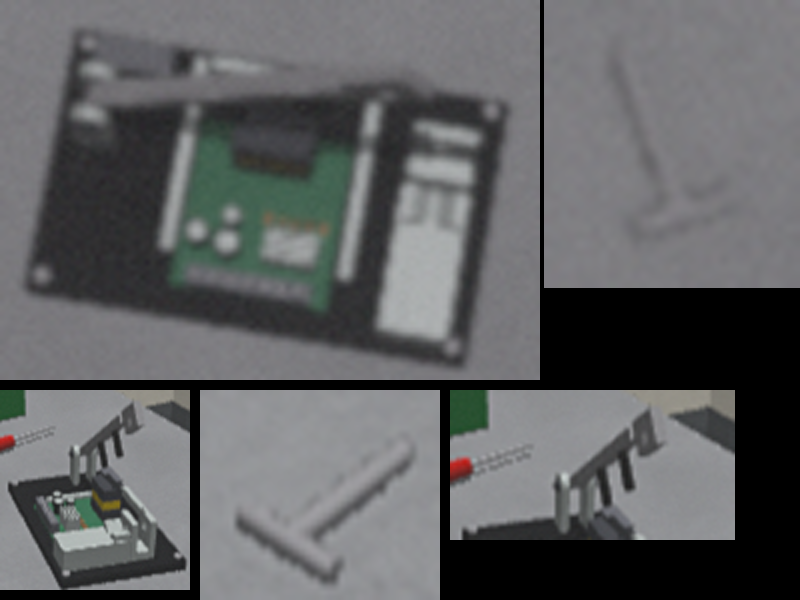

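```bash
python3 - <<'E'
from h import *
T=lambda x,y:(202+(x+.5)/5-.5,126+(y+.5)/5-.5)
img=np.array([T(77,30),T(508,100),T(463,366),T(27,290)])
W=np.array([at_z("top",u,v,.016)[:2] for u,v in img])
J=np.array([[.075,.142],[.075,-.142],[-.1,-.142],[-.1,.142]])
a,b=J-J.mean(0),W-W.mean(0)
yaw=np.arctan2((a[:,0]*b[:,1]-a[:,1]*b[:,0]).sum(),(a*b).sum())
Rz=np.array([[np.cos(yaw),-np.sin(yaw)],[np.sin(yaw),np.cos(yaw)]])
t=W.mean(0)-Rz@J.mean(0)
print("jig",t,np.degrees(yaw),"res mm",((J@Rz.T+t-W)*1e3).round(1).tolist())
inv=lambda P:np.r_[Rz.T@(P[:2]-t),P[2]].round(4)
for nm,x,y,z in [("deck nearL",376,330,.05),("deck nearR",436,340,.05),("rail R near",345,280,.024),("rail L near",166,250,.024),("board nearR",326,310,.02),("board nearL",171,286,.02)]:
    print(nm,inv(at_z("top",*T(x,y),z)))
P=lambda x,y:(345+(x-544+.5)/8-.5,168+(y+.5)/8-.5)
S=lambda x,y:(325+(x-200+.5)/6-.5,255+(y-390+.5)/6-.5)
for nm,p,s in [("tip",(614,45),(408,443)),("h1",(637,228),(240,515)),("h2",(728,190),(335,572)),("mid",(682,209),(288,544))]:
    print(nm,at_z("top",*P(*p),.005).round(4),at_z("side",*S(*s),.005).round(4))
# bar height by side cloud
for n in("top","side"):
    d=np.load(f"pics/{n}0.npy"); C=cloud(n,d).reshape(-1,3); L=np.c_[(C[:,:2]-t)@Rz,C[:,2]]
    m=(abs(L[:,0]-.018)<.01)&(L[:,2]>.08)&(L[:,2]<.4)&(L[:,1]<.11)&(L[:,1]>-.2); Q=L[m]
    if len(Q)>10: print(n,m.sum(),np.degrees(np.polyfit(-(Q[:,1]-.115),Q[:,2]-.066,1)),Q[Q[:,1].argmin()],Q[Q[:,2].argmax()])
E
```

```text
jig [0.61346926 0.0568236 ] -10.684354525023716 res mm [[0.5, 0.8], [-0.9, -0.6], [0.4, -2.0], [0.0, 1.9]]
deck nearL [-0.0939 -0.0821  0.05  ]
deck nearR [-0.0938 -0.1195  0.05  ]
rail R near [-0.0606 -0.0577  0.024 ]
rail L near [-0.0608  0.0572  0.024 ]
board nearR [-0.0808 -0.049   0.02  ]
board nearL [-0.0823  0.0502  0.02  ]
tip [ 0.5709 -0.255   0.005 ] [ 0.5754 -0.2521  0.005 ]
h1 [ 0.4962 -0.2603  0.005 ] [ 0.497 -0.257  0.005]
h2 [ 0.5111 -0.2973  0.005 ] [ 0.5101 -0.2949  0.005 ]
mid [ 0.5036 -0.2786  0.005 ] [ 0.5037 -0.2765  0.005 ]
top 450 [40.43230823  0.44294186] [ 0.01838418 -0.09006628  0.19245661] [ 0.01186804 -0.06988601  0.22121848]
side 376 [42.31764277 -0.24690152] [ 0.02329654 -0.08978795  0.19969713] [ 0.01666539 -0.06999712  0.22236511]
```

```bash
cat >> h.py <<'E'
JT=np.array([.6135,.0568]); JY=np.radians(-10.7)
def j2w(x,y): c,s=np.cos(JY),np.sin(JY); return np.array([c*x-s*y,s*x+c*y])+JT
def w2j(p): c,s=np.cos(JY),np.sin(JY); d=np.asarray(p)[:2]-JT; return np.array([c*d[0]+s*d[1],-s*d[0]+c*d[1]])
def need(p,yaw):
    "yaw: world angle of tool -x; prints tool-axis shift in units of 25 mm and spin in 0.1 rad"
    s=manip.sense(); r=q(s["ee_rot"]); x=r.apply([-1,0,0]); a=np.arctan2(x[1],x[0])
    dy=(yaw-a+np.pi)%(2*np.pi)-np.pi
    print("t %.2f jig"%s["time_s"],w2j(s["tcp_pos"]).round(4),"tcp",s["tcp_pos"].round(4),"tilt",np.degrees(np.arccos(-r.apply([0,0,1])[2])).round(2),"F",s["ft_force"].round(1),"w",round(s["grip_width"],4),"gf",round(s["gripper_force"],1))
    print("shift (tool axes now)",(r.inv().apply(np.asarray(p)-s["tcp_pos"])/.025).round(2),"spin",round(-dy/.1,2))
def needj(x,y,z): need(np.r_[j2w(x,y),z],JY)
E
python3 -m inch '{"linear":[[0,0,0],[0,0,0],[0,0,0]],"spin":[-0.98,-0.98,0]}' -0.15 20
for i in 1 2 3; do python3 -m inch '{"linear":[[-0.78,-0.98,0],[-0.78,-0.98,0],[-0.78,-0.98,0],[-0.78,-0.98,0],[-0.78,-0.98,0]],"spin":[0,0,0,0,0]}' >/dev/null; done
python3 -m inch '{"linear":[[-0.78,-0.98,0],[-0.78,-0.98,0],[-0.78,-0.98,0],[0,0,0],[0,0,0]],"spin":[0,0,0,0,0]}'
python3 -c "
from h import *
needj(-.12,0,.026)"
```

```text
time_s: 0.35
tcp_pos: [0.2334, 0.5795, 0.2051]
ee_rot: [-0.0, 0.091, 0.996, -0.0]
ft_force: [0.7, -0.1, 0.0]
grip_width: 0.0774
gripper_force: 0.0
time_s: 2.02
tcp_pos: [0.4968, 0.0798, 0.2053]
ee_rot: [-0.0, 0.096, 0.995, -0.0]
ft_force: [-0.9, 1.5, 0.3]
grip_width: 0.0398
gripper_force: 0.0
t 2.02 jig [-0.1189  0.0009] tcp [0.4968 0.0798 0.2053] tilt 0.02 F [-0.9  1.5  0.3] w 0.0398 gf 0.0
shift (tool axes now) [ 0.04 -0.03  7.17] spin -0.06
```

```bash

python3 -m inch '{"linear":[[0,0,1],[0,0,1],[0,0,1],[0,0,1],[0,0,1]],"spin":[0,0,0,0,0]}' >/dev/null
python3 -m inch '{"linear":[[0,0,1],[0,0,1],[0,0,0.3],[0,0,0],[-0.5,0,0]],"spin":[0,0,0,0,0]}' 
python3 -m inch '{"linear":[[-0.3,0,0],[-0.3,0,0],[-0.3,0,0],[-0.3,0,0],[-0.3,0,0]],"spin":[0,0,0,0,0]}'
python3 -m inch '{"linear":[[-0.2,0,0],[-0.1,0,0],[0,0,0],[0,0,0]],"spin":[0,0,0,0]}'
python3 -c "
from h import *
needj(-.058,0,.022)"
```

```text
time_s: 2.85
tcp_pos: [0.5072, 0.0798, 0.0234]
ee_rot: [-0.001, 0.093, 0.996, -0.0]
ft_force: [0.5, -0.3, 1.4]
grip_width: 0.04
gripper_force: 0.0
time_s: 3.27
tcp_pos: [0.546, 0.072, 0.0233]
ee_rot: [-0.0, 0.093, 0.996, 0.0]
ft_force: [-3.6, 1.5, 2.3]
grip_width: 0.0402
gripper_force: 1.7
time_s: 3.6
tcp_pos: [0.5531, 0.0704, 0.0229]
ee_rot: [0.0, 0.093, 0.996, -0.0]
ft_force: [-0.4, 0.1, 0.0]
grip_width: 0.04
gripper_force: 0.0
t 3.60 jig [-0.0619  0.0021] tcp [0.5531 0.0704 0.0229] tilt 0.03 F [-0.4  0.1  0. ] w 0.04 gf 0.0
shift (tool axes now) [-0.15 -0.09  0.04] spin -0.0
```

```bash

python3 -m inch '{"linear":[[-0.1,0,0],[-0.08,0,0],[0,0,0]],"spin":[0,0,0]}'
python3 -m inch '{"linear":[[-0.08,0,0],[0,0,0]],"spin":[0,0]}'
python3 -m inch '{"linear":[[-0.06,0,0],[0,0,0]],"spin":[0,0]}'
```

```text
time_s: 3.85
tcp_pos: [0.5569, 0.0699, 0.0228]
ee_rot: [-0.001, 0.093, 0.996, -0.0]
ft_force: [-4.0, 1.6, 1.5]
grip_width: 0.0397
gripper_force: 2.3
time_s: 4.02
tcp_pos: [0.5571, 0.0699, 0.0226]
ee_rot: [-0.002, 0.093, 0.996, -0.0]
ft_force: [-16.4, 3.3, 12.6]
grip_width: 0.0402
gripper_force: 8.5
time_s: 4.18
tcp_pos: [0.5571, 0.0699, 0.0224]
ee_rot: [-0.004, 0.093, 0.996, -0.0]
ft_force: [-25.0, 5.0, 19.3]
grip_width: 0.0402
gripper_force: 12.9
```

```bash

python3 -m inch '{"linear":[[0.5,0,0],[0,0,-1],[0,0,-1],[0,0,-1],[0,0,-1]],"spin":[0,0,0,0,0]}' -1 >/dev/null
python3 -m inch '{"linear":[[0,0,-1],[0,0,-1],[0,0,-1],[0,0,-1],[0,0,-0.5]],"spin":[0,0,0,0,0]}' >/dev/null
python3 -m inch '{"linear":[[-0.8,-0.3,0],[-0.8,-0.3,0],[-0.8,-0.3,0],[-0.8,-0.3,0],[0,0,0]],"spin":[0,0,0,0,0]}' 
python3 - <<'E'
from h import *
needj(.018,-.03,.21)
im,d=manip.capture("top"); C=cloud("top",d)
b=cv2.resize(im[126:202,202:310],None,fx=4,fy=4,interpolation=cv2.INTER_CUBIC)
s,_=manip.capture("side"); c=cv2.resize(s[90:230,235:355],None,fx=3,fy=3,interpolation=cv2.INTER_CUBIC)
o=np.zeros((420,800,3),np.uint8); o[:304,:432]=b; o[:,436:796]=c; cv2.imwrite("pics/c2.png",o)
E
```

```text
time_s: 5.43
tcp_pos: [0.6238, 0.0244, 0.2352]
ee_rot: [0.0, 0.095, 0.996, -0.001]
ft_force: [-0.3, -1.1, -0.1]
grip_width: 0.0006
gripper_force: 0.0
t 5.43 jig [ 0.0161 -0.0299] tcp [0.6238 0.0244 0.2352] tilt 0.1 F [-0.3 -1.1 -0.1] w 0.0006 gf 0.0
shift (tool axes now) [-0.07 -0.    1.01] spin -0.03
```

View pics/c2.png

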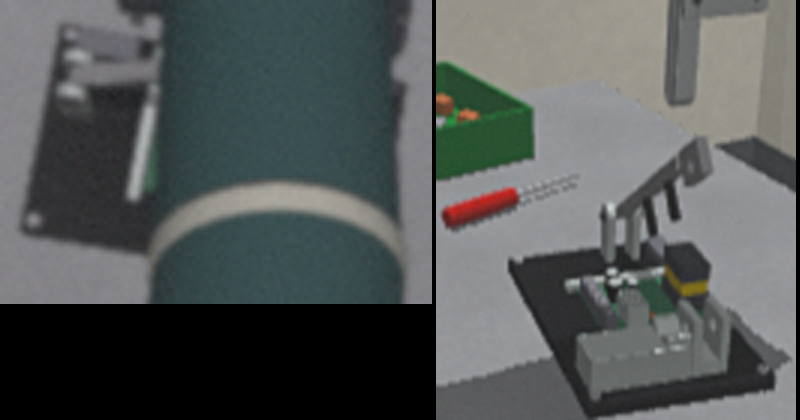

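```bash

python3 -m inch '{"linear":[[-0.07,0,0.6],[0,0,0.6],[0,0,0.5],[0,0,0.5],[0,0,0.5]],"spin":[0,0,0,0,0]}'
python3 -m inch '{"linear":[[0,0,0.5],[0,0,0.5],[0,0,0.5],[0,0,0.5],[0,0,0.5]],"spin":[0,0,0,0,0]}'
```

```text
time_s: 5.95
tcp_pos: [0.6231, 0.0271, 0.1673]
ee_rot: [0.0, 0.093, 0.996, 0.0]
ft_force: [-0.0, -0.2, 1.5]
grip_width: 0.0003
gripper_force: 0.6
time_s: 6.37
tcp_pos: [0.6232, 0.0266, 0.1042]
ee_rot: [-0.0, 0.093, 0.996, -0.0]
ft_force: [-0.5, -0.6, 1.2]
grip_width: 0.0004
gripper_force: 0.6
```

```bash

python3 -m inch '{"linear":[[0,0,0.4],[0,0,0.4],[0,0,0.3],[0,0,0.1],[0,0,0]],"spin":[0,0,0,0,0]}'
python3 -m inch '{"linear":[[0,0,0.1],[0,0,0.1],[0,0,0]],"spin":[0,0,0]}'
python3 -c "
from h import *
needj(.018,-.03,.072)"
```

```text
time_s: 6.78
tcp_pos: [0.623, 0.0268, 0.0748]
ee_rot: [-0.0, 0.093, 0.996, -0.0]
ft_force: [-0.4, 1.0, 0.1]
grip_width: 0.0003
gripper_force: 0.0
time_s: 7.03
tcp_pos: [0.6238, 0.0268, 0.0721]
ee_rot: [0.001, 0.093, 0.996, 0.0]
ft_force: [-6.2, -0.4, 19.4]
grip_width: 0.0006
gripper_force: 9.1
t 7.03 jig [ 0.0157 -0.0276] tcp [0.6238 0.0268 0.0721] tilt 0.08 F [-6.2 -0.4 19.4] w 0.0006 gf 9.1
shift (tool axes now) [-0.09 -0.1   0.  ] spin -0.0
```

```bash

python3 -m inch '{"linear":[[0,0,0.08],[0,0,0],[0,0,-1],[0,0,-1],[0,0,-1]],"spin":[0,0,0,0,0]}' 
python3 -m inch '{"linear":[[0,0,-1],[0,-1,-1],[0,-1,0],[0,-1,0],[0,-1,0]],"spin":[0,0,0,0,0]}' -0.15 20
python3 -m inch '{"linear":[[0,-1,0],[0,0,0],[0,0,0],[0,0,0],[0,0,0]],"spin":[-1,-1,-1,-1,-1]}'
python3 - <<'E'
from h import *
need([.5188,-.2722,.1],np.radians(19.5))
im,d=manip.capture("side"); cv2.imwrite("pics/side2.png",im)
b=cv2.resize(im[120:300,230:380],None,fx=3,fy=3,interpolation=cv2.INTER_CUBIC)
cv2.imwrite("pics/c3.png",b)
E
```

```text
time_s: 7.45
tcp_pos: [0.6232, 0.0268, 0.1448]
ee_rot: [0.0, 0.093, 0.996, 0.0]
ft_force: [0.9, 0.1, 0.6]
grip_width: 0.0002
gripper_force: 0.0
time_s: 7.87
tcp_pos: [0.6047, -0.0724, 0.1944]
ee_rot: [0.001, 0.093, 0.996, 0.0]
ft_force: [0.3, -0.1, -0.5]
grip_width: 0.0304
gripper_force: 0.0
time_s: 8.28
tcp_pos: [0.6002, -0.0962, 0.1939]
ee_rot: [0.0, -0.158, 0.987, -0.0]
ft_force: [-0.3, 1.0, 0.7]
grip_width: 0.0395
gripper_force: 0.0
t 8.28 jig [ 0.0153 -0.1528] tcp [ 0.6002 -0.0962  0.1939] tilt 0.05 F [-0.3  1.   0.7] w 0.0395 gf 0.0
shift (tool axes now) [ 5.3  -5.67  3.75] spin -0.22
```

View pics/c3.png

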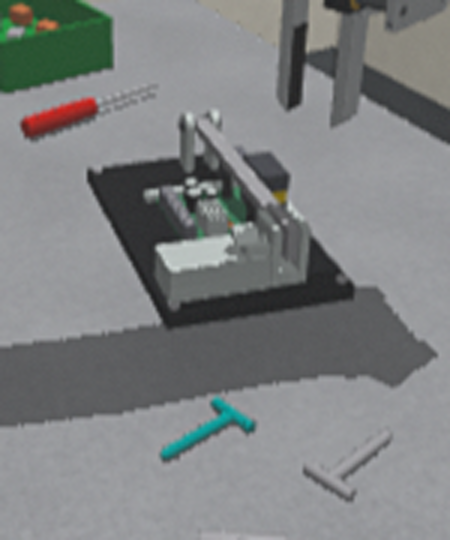

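The bar is down, with its tongue between the cheeks (crop 285,240), and the small grey pin still lies untouched at (350,465). Next I go to the pin.

```bash

python3 -m inch '{"linear":[[0.88,-0.94,0.2],[0.88,-0.94,0.2],[0.88,-0.94,0.4],[0.88,-0.94,0.4],[0.88,-0.94,0.5]],"spin":[-0.22,0,0,0,0]}' >/dev/null
python3 -m inch '{"linear":[[0.9,-0.97,0.5],[0,0,0.5],[0,0,0.3],[0,0,0.2],[0,0,0]],"spin":[0,0,0,0,0]}'
python3 -c "
from h import *
need([.5188,-.2722,.003],np.radians(19.5))
im,d=manip.capture('side'); im2,_=manip.capture('top')
b=cv2.resize(im[215:305,300:400],None,fx=5,fy=5,interpolation=cv2.INTER_CUBIC)
cv2.imwrite('pics/c4.png',b)"
```

```text
time_s: 9.17
tcp_pos: [0.5213, -0.2719, 0.1128]
ee_rot: [-0.0, -0.167, 0.986, 0.0]
ft_force: [-0.6, 0.0, 0.1]
grip_width: 0.0399
gripper_force: 0.0
t 9.17 jig [-0.0296 -0.3401] tcp [ 0.5213 -0.2719  0.1128] tilt 0.06 F [-0.6  0.   0.1] w 0.0399 gf 0.0
shift (tool axes now) [0.09 0.02 4.39] spin -0.04
```

View pics/c4.png

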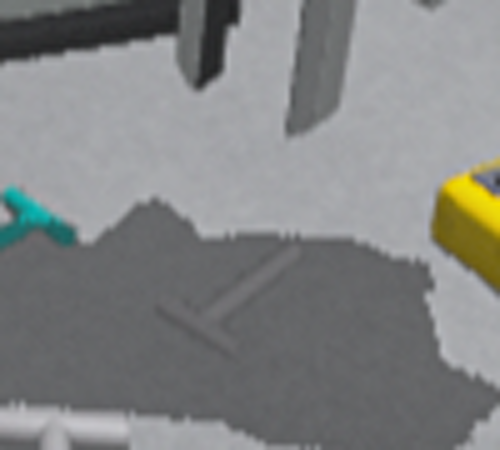

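The fingers, at (200,70) and (310,120), are 110 mm above the pin, whose handle is at about (200,330). The near bench object is the larger pin, and it is clear of the descent. I go down, close and lift slightly.

```bash

python3 -m inch '{"linear":[[0.09,0.02,1],[0,0,1],[0,0,1],[0,0,0.8],[0,0,0.4]],"spin":[-0.04,0,0,0,0]}' 
python3 -m inch '{"linear":[[0,0,0.18],[0,0,0],[0,0,0],[0,0,0],[0,0,0]],"spin":[0,0,0,0,0]}' -1 25
python3 -m inch '{"linear":[[0,0,0],[0,0,0],[0,0,0],[0,0,0],[0,0,0]],"spin":[0,0,0,0,0]}'
python3 -c "
from h import *
need([.5188,-.2722,.003],np.radians(19.5))"
```

```text
time_s: 9.68
tcp_pos: [0.5185, -0.2725, 0.0069]
ee_rot: [-0.001, -0.169, 0.986, 0.0]
ft_force: [0.7, 0.1, 0.1]
grip_width: 0.0401
gripper_force: 0.0
time_s: 10.1
tcp_pos: [0.5193, -0.2737, 0.0051]
ee_rot: [0.001, -0.169, 0.986, -0.0]
ft_force: [-0.6, 1.5, 0.3]
grip_width: 0.0101
gripper_force: 0.4
time_s: 10.52
tcp_pos: [0.5192, -0.2737, 0.005]
ee_rot: [0.001, -0.169, 0.986, -0.0]
ft_force: [-1.9, 1.5, 8.1]
grip_width: 0.0084
gripper_force: 25.0
t 10.52 jig [-0.0312 -0.3423] tcp [ 0.5192 -0.2737  0.005 ] tilt 0.08 F [-1.9  1.5  8.1] w 0.0084 gf 25.0
shift (tool axes now) [-0.    0.06  0.08] spin -0.01
```

```bash

python3 -m inch '{"linear":[[0,0,0],[0,0,0],[0,0,0.0]],"spin":[0,0,0]}' -0.5
python3 -m inch '{"linear":[[0,0,0.1],[0,0,0.04],[0,0,0]],"spin":[0,0,0]}'
python3 -c "
from h import *
need([.5188,-.2722,.001],np.radians(19.5))"
```

```text
time_s: 10.77
tcp_pos: [0.5187, -0.2736, 0.0042]
ee_rot: [0.0, -0.169, 0.986, -0.0]
ft_force: [-0.0, -0.8, -0.2]
grip_width: 0.0228
gripper_force: 0.0
time_s: 11.02
tcp_pos: [0.5186, -0.2735, 0.0004]
ee_rot: [-0.0, -0.169, 0.986, 0.0]
ft_force: [-0.4, 0.5, 0.6]
grip_width: 0.0237
gripper_force: 0.3
t 11.02 jig [-0.032  -0.3422] tcp [ 5.186e-01 -2.735e-01  4.000e-04] tilt 0.01 F [-0.4  0.5  0.6] w 0.0237 gf 0.3
shift (tool axes now) [-0.03  0.05 -0.02] spin -0.01
```

```bash

python3 -m inch '{"linear":[[0,0,-0.02],[0,0,0],[0,0,0],[0,0,0],[0,0,0]],"spin":[0,0,0,0,0]}' -1 25
python3 -m inch '{"linear":[[0,0,0],[0,0,0],[0,0,0]],"spin":[0,0,0]}'
```

```text
time_s: 11.43
tcp_pos: [0.5186, -0.2735, 0.0009]
ee_rot: [-0.0, -0.169, 0.986, -0.0]
ft_force: [0.3, -0.1, -0.6]
grip_width: 0.0089
gripper_force: 25.0
time_s: 11.68
tcp_pos: [0.5186, -0.2735, 0.001]
ee_rot: [-0.0, -0.169, 0.986, -0.0]
ft_force: [-0.4, 0.3, -0.9]
grip_width: 0.0092
gripper_force: 25.0
```

```bash

python3 -m inch '{"linear":[[0,0,-0.5],[0,0,-1],[0,0,-1],[0,0,-1],[0,0,-1]],"spin":[0,0,0,0,0]}' >/dev/null
python3 -m inch '{"linear":[[0,0,-0.5],[0,0,0],[0,0,0],[0,0,0],[0,0,0]],"spin":[1,1,1,1,1]}'  >/dev/null
python3 -m inch '{"linear":[[0,0,0],[0,0,0]],"spin":[0.27,0]}' 
python3 - <<'E'
from h import *
needj(-.065,-.105,.125)
im,d=manip.capture('side'); s=manip.sense()
r=q(s["ee_rot"])
p=s["tcp_pos"]+r.apply([[0.016,0,-.004],[-.057,0,-.004],[.016,.02,-.004],[.016,-.02,-.004]])
P=pix("side",p); print(P.round(1))
u,v=P.mean(0).astype(int); u0,v0=u-50,v-45; print(u0,v0)
np.save("pics/d5.npy",d)
b=cv2.resize(im[v0:v0+90,u0:u0+100],None,fx=6,fy=6,interpolation=cv2.INTER_CUBIC)
for x,y in (P-[u0,v0]+.5)*6-.5: cv2.circle(b,(int(x),int(y)),3,(0,0,255),1)
cv2.imwrite('pics/c5.png',b)
E
```

```text
time_s: 12.68
tcp_pos: [0.5187, -0.2734, 0.1266]
ee_rot: [0.0, 0.093, 0.996, -0.0]
ft_force: [0.4, 0.7, -0.7]
grip_width: 0.0092
gripper_force: 25.0
t 12.68 jig [-0.0318 -0.342 ] tcp [ 0.5187 -0.2734  0.1266] tilt 0.02 F [ 0.4  0.7 -0.7] w 0.0092 gf 25.0
shift (tool axes now) [1.33 9.48 0.06] spin -0.0
[[342.8 230.4]
 [376.4 224.6]
 [338.4 224.8]
 [347.4 236.4]]
301 184
```

View pics/c5.png

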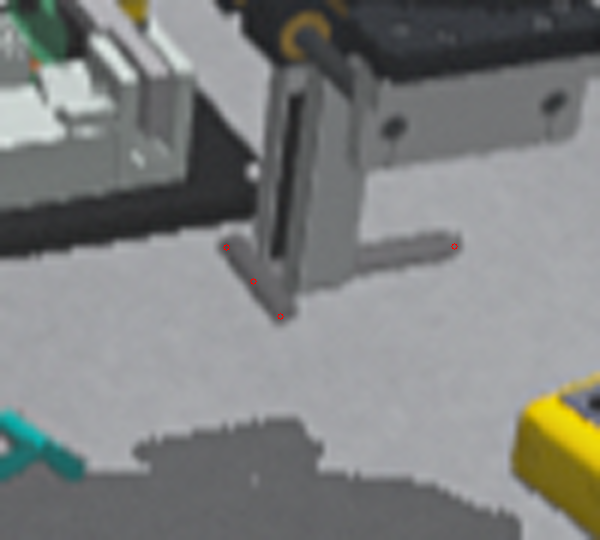

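```bash

python3 -m inch '{"linear":[[0.26,0.95,0],[0.26,0.95,0],[0.26,0.95,0],[0.26,0.95,0],[0.25,0.95,0]],"spin":[0,0,0,0,0]}' >/dev/null
python3 -m inch '{"linear":[[0,0.95,0],[0,0.95,0],[0,0.95,0],[0,0.95,0],[0,0.93,0]],"spin":[0,0,0,0,0]}'  >/dev/null
python3 -m inch '{"linear":[[0,0,0.5],[0,0,0.5],[0,0,0]],"spin":[0,0,0]}' 
python3 - <<'E'
from h import *
needj(-.064,-.105,.051)
im,d=manip.capture('side'); s=manip.sense(); r=q(s["ee_rot"])
u0,v0=265,125
b=cv2.resize(im[v0:v0+100,u0:u0+100],None,fx=6,fy=6,interpolation=cv2.INTER_CUBIC)
J=lambda x,y,z:np.r_[j2w(x,y),z]
P=pix("side",np.array([J(-.023,-.0925,.06),J(-.023,-.1175,.06),J(-.093,-.127,.05),J(-.093,-.083,.05),J(.001,-.125,.072),J(.001,-.085,.072),J(.035,-.125,.072)]))
for x,y in (P-[u0,v0]+.5)*6-.5: cv2.circle(b,(int(x),int(y)),3,(0,0,255),1)
cv2.imwrite('pics/c6.png',b)
E
```

```text
time_s: 13.82
tcp_pos: [0.5302, -0.0342, 0.0995]
ee_rot: [-0.001, 0.092, 0.996, -0.0]
ft_force: [0.8, -0.5, -2.1]
grip_width: 0.0088
gripper_force: 25.0
t 13.82 jig [-0.0649 -0.1049] tcp [ 0.5302 -0.0342  0.0995] tilt 0.13 F [ 0.8 -0.5 -2.1] w 0.0088 gf 25.0
shift (tool axes now) [-0.04 -0.    1.94] spin 0.03
```

View pics/c6.png

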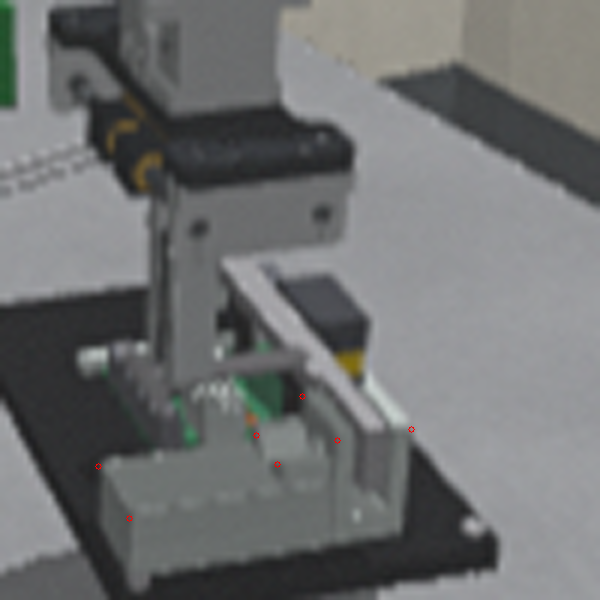

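```bash

python3 -m inch '{"linear":[[0,0,0.5],[0,0,0.5],[0,0,0.4],[0,0,0.2],[0,0,0]],"spin":[0.03,0,0,0,0]}'
python3 -m inch '{"linear":[[0,0,0.12],[0,0,0.08],[0,0,0]],"spin":[0,0,0]}'
python3 -c "
from h import *
needj(-.064,-.105,.051)"
```

```text
time_s: 14.28
tcp_pos: [0.5308, -0.0349, 0.0605]
ee_rot: [-0.001, 0.095, 0.995, -0.0]
ft_force: [-0.7, -0.3, -0.8]
grip_width: 0.009
gripper_force: 25.0
time_s: 14.53
tcp_pos: [0.5313, -0.0347, 0.0561]
ee_rot: [0.0, 0.095, 0.995, -0.0]
ft_force: [0.0, -0.5, -0.8]
grip_width: 0.0092
gripper_force: 25.0
t 14.53 jig [-0.0638 -0.1052] tcp [ 0.5313 -0.0347  0.0561] tilt 0.01 F [ 0.  -0.5 -0.8] w 0.0092 gf 25.0
shift (tool axes now) [0.01 0.01 0.2 ] spin -0.04
```

```bash

python3 -m inch '{"linear":[[0,0,0.08],[0,0,0]],"spin":[-0.04,0]}'
python3 -m inch '{"linear":[[0,0,0.08],[0,0,0]],"spin":[0,0]}'
python3 -m inch '{"linear":[[0,0,0.06],[0,0,0]],"spin":[0,0]}'
```

```text
time_s: 14.7
tcp_pos: [0.5312, -0.0346, 0.054]
ee_rot: [0.0, 0.093, 0.996, -0.0]
ft_force: [-0.7, 1.0, -0.8]
grip_width: 0.0088
gripper_force: 25.0
time_s: 14.87
tcp_pos: [0.5313, -0.0346, 0.0519]
ee_rot: [0.0, 0.093, 0.996, -0.0]
ft_force: [0.1, 0.1, 0.2]
grip_width: 0.0092
gripper_force: 25.0
time_s: 15.03
tcp_pos: [0.5316, -0.0345, 0.051]
ee_rot: [0.0, 0.093, 0.996, 0.0]
ft_force: [-2.8, 1.8, 11.4]
grip_width: 0.0091
gripper_force: 25.0
```

```bash

python3 -m inch '{"linear":[[0,0,-0.02],[0,0,0]],"spin":[0,0]}' -0.7
python3 -m inch '{"linear":[[0,0,0],[0,0,0],[0,0,0],[0,0,0],[0,0,0]],"spin":[0,0,0,0,0]}' -1 
python3 -m inch '{"linear":[[-0.1,0,0],[-0.1,0,0],[-0.1,0,0],[0,0,0]],"spin":[0,0,0,0]}'
python3 -m inch '{"linear":[[-0.1,0,0],[-0.1,0,0],[-0.1,0,0],[0,0,0]],"spin":[0,0,0,0]}'
```

```text
time_s: 15.2
tcp_pos: [0.5314, -0.0347, 0.0511]
ee_rot: [0.0, 0.093, 0.996, -0.0]
ft_force: [0.4, -0.1, -0.4]
grip_width: 0.0139
gripper_force: 0.3
time_s: 15.62
tcp_pos: [0.5312, -0.0345, 0.051]
ee_rot: [0.0, 0.093, 0.996, 0.0]
ft_force: [0.7, 2.0, 3.2]
grip_width: 0.0089
gripper_force: 25.0
time_s: 15.95
tcp_pos: [0.5383, -0.0356, 0.0509]
ee_rot: [-0.001, 0.093, 0.996, 0.0]
ft_force: [-5.3, 4.5, 6.7]
grip_width: 0.0093
gripper_force: 25.0
time_s: 16.28
tcp_pos: [0.5457, -0.0368, 0.0509]
ee_rot: [-0.001, 0.093, 0.996, 0.0]
ft_force: [-3.8, 6.1, 7.6]
grip_width: 0.0091
gripper_force: 25.0
```

```bash

python3 -m inch '{"linear":[[-0.1,0.02,-0.02],[-0.1,0,0],[-0.1,0,0],[0,0,0]],"spin":[0,0,0,0]}'
python3 -m inch '{"linear":[[-0.1,0,0],[-0.07,0,0],[0,0,0]],"spin":[0,0,0]}'
python3 -c "
from h import *
needj(-.034,-.105,.051)"
```

```text
time_s: 16.62
tcp_pos: [0.5538, -0.0383, 0.0514]
ee_rot: [0.0, 0.093, 0.996, 0.0]
ft_force: [0.7, 2.7, 1.6]
grip_width: 0.0092
gripper_force: 24.9
time_s: 16.87
tcp_pos: [0.5578, -0.0389, 0.0514]
ee_rot: [-0.0, 0.093, 0.996, 0.0]
ft_force: [-0.6, 4.9, 2.0]
grip_width: 0.009
gripper_force: 24.9
t 16.87 jig [-0.037  -0.1044] tcp [ 0.5578 -0.0389  0.0514] tilt 0.01 F [-0.6  4.9  2. ] w 0.009 gf 24.9
shift (tool axes now) [-0.12 -0.02  0.02] spin 0.0
```

```bash

python3 -m inch '{"linear":[[0,0,0],[0,0,0],[0,0,-0.5],[0,0,-1],[0,0,0]],"spin":[0,0,0,0,0]}' -0.5
python3 -m inch '{"linear":[[0.75,0,0],[0.75,0,0],[0,0,0],[0,0,0],[0,0,0]],"spin":[0,0,0,0,0]}' -1
python3 - <<'E'
from h import *
needj(-.074,-.105,.0525)
im,d=manip.capture('side')
u0,v0=265,145
b=cv2.resize(im[v0:v0+80,u0:u0+100],None,fx=6,fy=6,interpolation=cv2.INTER_CUBIC)
cv2.imwrite('pics/c7.png',b)
E
```

```text
time_s: 17.28
tcp_pos: [0.5594, -0.0399, 0.0932]
ee_rot: [0.002, 0.094, 0.996, 0.0]
ft_force: [0.8, -0.3, 1.4]
grip_width: 0.0233
gripper_force: 0.0
time_s: 17.7
tcp_pos: [0.5215, -0.0323, 0.0897]
ee_rot: [0.001, 0.093, 0.996, -0.0]
ft_force: [0.7, -0.1, -0.0]
grip_width: 0.0006
gripper_force: 0.0
t 17.70 jig [-0.0739 -0.1047] tcp [ 0.5215 -0.0323  0.0897] tilt 0.07 F [ 0.7 -0.1 -0. ] w 0.0006 gf 0.0
shift (tool axes now) [ 0.01 -0.01  1.49] spin -0.0
```

View pics/c7.png

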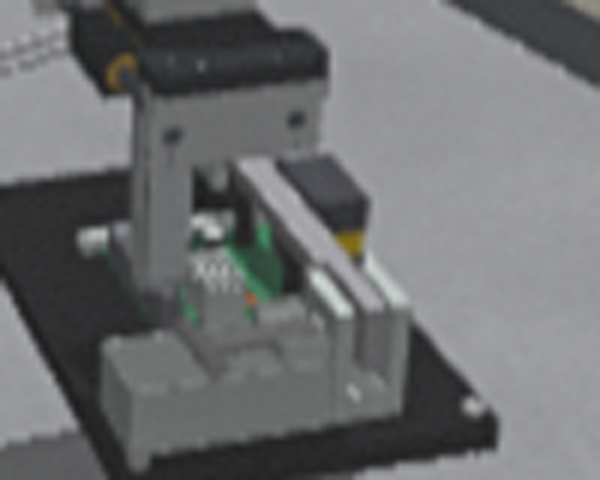

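The shank runs into the guide, and the handle lies on the deck at about (205,340), in front of the shut fingers. Next I lower behind it and push.

```bash

python3 -m inch '{"linear":[[0,-0.01,0.6],[0,0,0.6],[0,0,0.28],[0,0,0],[0,0,0]],"spin":[0,0,0,0,0]}'
python3 -m inch '{"linear":[[-0.2,0,0],[-0.2,0,0],[-0.2,0,0],[-0.2,0,0],[0,0,0]],"spin":[0,0,0,0,0]}'
python3 -m inch '{"linear":[[-0.15,0,0],[-0.15,0,0],[-0.1,0,0],[0,0,0]],"spin":[0,0,0,0]}'
python3 -c "
from h import *
needj(-.041,-.105,.0525)"
```

```text
time_s: 18.17
tcp_pos: [0.5209, -0.0327, 0.0519]
ee_rot: [-0.0, 0.093, 0.996, -0.0]
ft_force: [0.9, 0.3, 0.4]
grip_width: 0.0006
gripper_force: 0.0
time_s: 18.58
tcp_pos: [0.5414, -0.0363, 0.0521]
ee_rot: [0.0, 0.093, 0.996, -0.0]
ft_force: [0.6, 0.2, 0.2]
grip_width: 0.0004
gripper_force: 0.0
time_s: 18.92
tcp_pos: [0.5507, -0.0382, 0.052]
ee_rot: [0.0, 0.093, 0.996, -0.0]
ft_force: [-0.2, -0.8, 0.6]
grip_width: 0.0004
gripper_force: 0.0
t 18.92 jig [-0.044 -0.105] tcp [ 0.5507 -0.0382  0.052 ] tilt 0.03 F [-0.2 -0.8  0.6] w 0.0004 gf 0.0
shift (tool axes now) [-0.12 -0.   -0.02] spin -0.0
```

```bash

python3 -m inch '{"linear":[[-0.08,0,0],[-0.05,0,0],[0,0,0]],"spin":[0,0,0]}'
python3 -m inch '{"linear":[[-0.05,0,0],[0,0,0]],"spin":[0,0]}'
python3 -m inch '{"linear":[[-0.05,0,0],[0,0,0]],"spin":[0,0]}'
python3 -c "
from h import *
needj(-.041,-.105,.0525)"
```

```text
time_s: 19.17
tcp_pos: [0.5533, -0.0385, 0.0519]
ee_rot: [-0.0, 0.093, 0.996, 0.0]
ft_force: [-1.3, 0.4, -0.1]
grip_width: 0.0007
gripper_force: 0.3
time_s: 19.33
tcp_pos: [0.5538, -0.0386, 0.0517]
ee_rot: [-0.001, 0.093, 0.996, 0.0]
ft_force: [-4.9, 1.7, 2.2]
grip_width: 0.0008
gripper_force: 2.7
time_s: 19.5
tcp_pos: [0.554, -0.0386, 0.0515]
ee_rot: [-0.002, 0.093, 0.996, 0.0]
ft_force: [-10.8, 4.7, 6.9]
grip_width: 0.0003
gripper_force: 5.9
t 19.50 jig [-0.0408 -0.1048] tcp [ 0.554  -0.0386  0.0515] tilt 0.23 F [-10.8   4.7   6.9] w 0.0003 gf 5.9
shift (tool axes now) [ 0.01 -0.01 -0.04] spin 0.0
```

```bash

python3 -m inch '{"linear":[[-0.05,0,0],[0,0,0]],"spin":[0,0]}'
python3 -m inch '{"linear":[[0.6,0,0],[0.6,0,-0.5],[0.4,0,-1],[0.5,0,-1],[0.5,0,-1]],"spin":[0,0,0,0,0]}' >/dev/null
python3 -m inch '{"linear":[[0.5,0,-1],[0.5,0.5,-1],[0.5,0.5,0],[0,0,0],[0,0,0]],"spin":[0,0,0,0,0]}'
python3 - <<'E'
from h import *
im,d=manip.capture('side')
u0,v0=265,145; k=6
b=cv2.resize(im[v0:v0+80,u0:u0+100],None,fx=k,fy=k,interpolation=cv2.INTER_CUBIC)
J=lambda x,y,z:np.r_[j2w(x,y),z]
P=pix("side",np.array([J(-.028,-.085,.055),J(-.028,-.125,.055),J(.045,-.105,.055)]))
for x,y in (P-[u0,v0]+.5)*k-.5: cv2.circle(b,(int(x),int(y)),3,(0,0,255),1)
cv2.imwrite('pics/c8.png',b)
E
```

```text
time_s: 19.67
tcp_pos: [0.5542, -0.0386, 0.0514]
ee_rot: [-0.003, 0.093, 0.996, 0.0]
ft_force: [-18.4, 5.1, 13.1]
grip_width: 0.0002
gripper_force: 9.6
time_s: 20.5
tcp_pos: [0.461, 0.0048, 0.1898]
ee_rot: [0.001, 0.093, 0.996, 0.0]
ft_force: [-0.2, -0.9, -0.3]
grip_width: 0.0003
gripper_force: 0.0
```

View pics/c8.png

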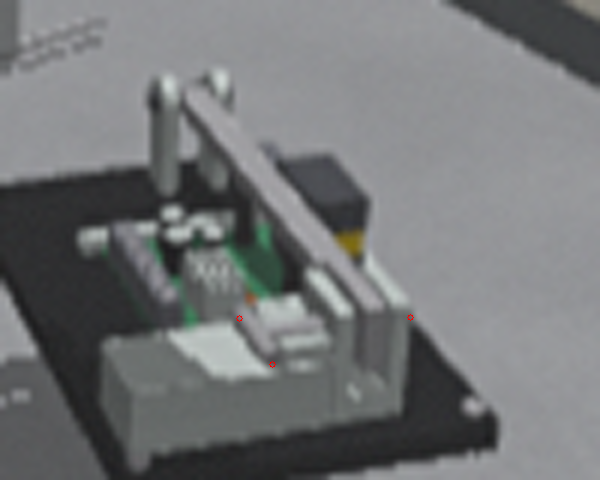

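The handle lies along (245,318) to (272,360), at the predicted home position against the guide's end. The bar is down and the robot is clear, so I hand in.

```bash
python3 -c "
from station import manip
print(manip.sign_off())"
```

```text
the job is handed in; nothing more can be done
None
```

The job is handed in at about 20.5 s of the 64 s allowed. By the last picture and the push forces, the board is home, the bar is down and the T-pin is against the guide's end; the sign-off returned no verdict.

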